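# Pass a tube rack through the spring gate of a slide tray

### The arm

A 7-joint arm with a two-finger parallel gripper is mounted at the origin on a cart in front of the work surface, level with it; the furniture and walls round the work are solid. World frame = base frame: x ahead of the robot, y to its left, z up, the work surface at z = 0. Lengths are in m, angles in rad, forces in N, time in s.
With the tool pointing down it reaches from about 0.4 to 0.85 m from the base axis. Payload 10.4 kg.
Tool frame: the origin (TCP) lies where the fingers leave the gripper's body, on its centre line; the fingertips stand 70 mm ahead of it and the grasp point (between the pads) lies r.grip_depth ahead of it (r.grip_depth is the distance from the TCP to the grasp point, in m); z points along the fingers, y is the direction in which the jaws open and shut (so a half turn about z gives the same grasp; the last joint's range is limited). The gripper opens to 87 mm and grips with 3 to 60 N. Pads are 19 mm wide; open, the fingers measure 117 mm over their backs; the gripper's body (75 mm by 190 mm) begins 51 mm behind the grasp point.
Start: joints at [-1.149, 0.332, -0.065, 1.46, 0.022, 1.35, -0.088], TCP at [0.269, 0.564, 0.292] pointing down, gripper open.
Joint ranges: [-2.6, 2.6], [-0.5, 2.12], [-1.47, 1.34], [0.16, 2.42], [-1.27, 4.41], [0.06, 2.06], [-2.6, 2.6]. Speed limits (rad/s): [2.22, 2.22, 2.79, 2.79, 3.14, 3.14, 3.14].

### API

Orientations are given as a unit quaternion [x, y, z, w].
In Python, from bench import monitor, viewer, workorder, nets, r gives the robot as it stands.
- The arm moves only by the tool drive_tool, never from a script. Its argument "plan" is a list of rows, each an object of numbers: "rx", "ry", "rz": the turn, a rotation vector about the tool's x, y, z in units of 360 degrees (1.0 is 360 degrees); "x", "y", "z": the shift along the tool's x, y, z in units of 1000 mm (1.0 is 1000 mm); "fingers": the opening, from 0 (shut) to 1 (fully open). In form: [{"rx": .., "ry": .., "rz": .., "x": .., "y": .., "z": .., "fingers": ..}, ...]. A call has 1 to 12 rows; each row is the pose to reach, as a shift and turn from the pose commanded when the call began, along the tool's axes at that moment, turning the shorter way round; what a row does not reach only later rows make up. A row lasts 1/8 s, in which the tool goes at most 62.5 mm and 10.7 degrees, less where a joint would pass 70% of its speed; a pose out of reach is approached as far as the arm can. A call with a number of a shift or a turn outside -1 to 1 is refused whole. A call with a gripper value outside its range is refused whole. The fingers move at their own pace and stop on an object; "squeeze" is the grip in N (left out, the last holds). Time passes only in rows, so rows that repeat a pose let the fingers close. It gives the time, the measured TCP pose, the force and the opening at its end, in the units of the state.
- monitor.read_state(): the state, without advancing time (a new reading comes with each control period).
- viewer.camera(name): name is "side" or "top" or "wrist"; returns a dict with "color" (384x512x3 uint8, red, green, blue), "depth" (384x512 float32, m along the optical axis (not along the pixel's ray), 0 where there is no reading), "camera_matrix" (3x3 intrinsics, pixels), "D" ([k1, k2, p1, p2, k3] as OpenCV has them; the pictures are not rectified), "xyz" and "rotation" of the camera in the world. Camera axes: x right, y down, z forward; pixel columns grow to the right and rows downward; lengths in m; the calibration is good to about 2 mm. A picture is of the moment at which its call begins.
- workorder.close_job(): hands the job in, once; it reports no verdict.
Trained networks look in the newest picture that a camera, given by its name, has taken for a name from the list of things; names that differ only in an ending like _2 or _b are one class to them, and where a whole thing is asked for, a point or a joint stands for the part that bears it (a point fixed in the world has none). Each returns a list of dicts, best first, with "confidence" (0 to 1); they miss things now and then, are a little off and sometimes report something else, mostly with a low value. They report only what shows in the picture. A call takes as long as a camera call.
- nets.find_in(label, camera): "centre" ([x, y, z] in m, in world coordinates, good to about 4 mm: the middle of the surface that is visible of it).
- nets.regions_of(label, camera): "region" (384x512 bool, what is visible of it).
The state is a dict: "time": time; "joint_positions": joint angles; "joint_vel": joint speeds; "joint_torque": joint torques, N m; "ee_pos": TCP position; "eef_rot": TCP orientation; "ft_force": force on the tool from outside, world axes, zero at the start; "torque": the same for the moment, N m; "width": finger opening in m.
Only numpy, scipy, OpenCV 4.12 (cv2) and the standard library are available. Lean on these libraries where they do the work, as an engineer would, in place of code of your own. Each camera call takes 0.05 s, during which the arm holds its last target.

### The job

Hold the slide tray's spring gate open with one finger, by swinging its long rail outward towards the robot's side, and keep holding it while you push the tube rack along the tray until the whole rack is past the gate's stop plate; then let the gate close behind it and withdraw. Only push the rack, never lift or tip it, do not let the rack press or scrape on the gate, and leave the other things on the bench where they are.

Things in the scene. Friction and masses are not known exactly. Their poses are not given: they have to be found in the camera images.
- tray: Fixed aluminium slide tray. Origin: bench top, mid width, level with the gate's stop plate. y runs along it (near the world's y; the rack starts at +y and goes to -y), x across it, away from the robot, z up. Floor 4 mm thick, y = +310 to -300 mm, 124 mm wide. Guide walls along both sides: inner faces x = +-55.5 mm, tops z = 24 mm. The +y end is open.
- gate (a joint): Steel rod gate on the tray's near (-x) side, hinged about a line along the tray's y at tray x = -72, z = 18 mm. 0 = closed; grows as its rail is pushed outward (to -x); limit 0.75 rad. A spring shuts it when let go: about 2.5 N at the rail when closed, 6 N at 0.45 rad. The rack passes clear of it from about 0.35 rad; 0.45 is comfortable. Pushing along y cannot open it.
- tray_end (a point): Middle of the inner face of the end stop across the tray's -y end, at tray y = -285 mm, z = 20 mm; the stop's top is at z = 40 mm. A rack pushed right up to it lies about 40 mm clear of the gate's stop plate.
- gate_stop (a point): Lower tip of the gate's stop plate, moving with the gate. The plate (6 mm thick, tray y = -3 to +3 mm) hangs slanting from the rail: closed, its inner edge runs from x = -47, z = 57 mm up to x = -29, z = 81 mm; it reaches about 10 mm over the corner of the rack's path and blocks its top rim. Held open, it stays behind the rail's channel side, out of a finger's way.
- gate_rail (a point): Centre of the gate's rail above the stop plate, moving with the gate. The rail is a level rod, 10 mm thick, along the tray's y from +345 to -105 mm, smooth on the channel side, so a finger in the channel can press it outward and slide along it, also past the stop plate, as another pushes the rack. Centre in the tray frame: x = -31, z = 80 mm closed; x = -62, z = 92 mm at 0.45 rad.
- tube_rack: Tube rack, the only one in the tray, 108 x 246 mm, frame 64 mm high (clear tubes in it reach 81 mm), 0.2 to 0.4 kg, loose. Origin: centre of its underside, on the tray floor (z = 4 mm); its y is its long axis, along the tray. Its ends can be pushed at the top rim, 64 to 68 mm above the bench, or a mid plate at 34 to 37 mm. About 3 mm of play to each guide wall.
- rack_front (a point): Leading (-y) end of the tube rack, middle of its width, 62 mm above its underside. It starts 20 to 50 mm short of the stop plate's middle.
- rack_back (a point): Trailing (+y) end of the tube rack, middle of its width, 62 mm above its underside: the end to push on. The rack is past the gate when this point is beyond the stop plate (tray y below -4 mm).
- cup_near: Lidded sample cup, 66 mm wide, 69 mm tall, on the bench off the tray's -y end; leave alone. Origin under its centre.
- cup_far: Lidded sample cup, 66 mm wide, 69 mm tall, behind the tray; leave alone. Origin under its centre.
- stapler: Stapler 30 x 125 x 42 mm on the robot's side of the tray; leave alone. Origin under its centre.
- dropper_bottle: Small dropper bottle, 37 mm wide, 100 mm tall, behind the tray; leave alone. Origin under its centre.
- tape_roll: Roll of tape lying flat, 82 mm wide, 20 mm tall, on the robot's side of the tray; leave alone. Origin under its centre.

How it is judged:
On the way, in this order (a step that is already met when the one before it is completed fails the run):
1. a finger holds the gate open while the rack is still short of it (value of joint gate above 0.3 rad and contact force between any of the fingers, the arm and gate above 0.1 N and y of rack_front in the frame of tray above 0.003 m), for 0.2 s.
2. the front of the rack is past the stop plate, the gate still held open by a finger (value of joint gate above 0.3 rad and contact force between any of the fingers, the arm and gate above 0.1 N and y of rack_front in the frame of tray below -0.03 m), for 0.1 s.
3. the back of the rack is past the stop plate, the gate still held open by a finger (value of joint gate above 0.3 rad and contact force between any of the fingers, the arm and gate above 0.1 N and y of rack_back in the frame of tray below -0.004 m), for 0.1 s.
At the end, for the whole second after the job is handed in: The whole rack is past the gate's stop plate (its back end at tray y below -4 mm), flat on the tray between the guides (within 10 mm of the middle, tilt under 0.05 rad) and at rest, not over the end stop, and the gate has closed behind it (below 0.05 rad) (y of rack_back in the frame of tray below -0.004 m and y of rack_front in the frame of tray above -0.292 m and x of tube_rack in the frame of tray between -0.01 and 0.01 m and z of tube_rack in the frame of tray below 0.01 m and angle between tube_rack's own z axis and vertical below 0.05 rad and value of joint gate below 0.05 rad and linear speed of tube_rack below 0.01 m/s); the robot touches nothing.
It fails at once if the rack is lifted or tipped (z of tube_rack in the frame of tray above 0.02 m or angle between tube_rack's own z axis and vertical above 0.15 rad).
It fails at once if the rack presses or scrapes on the gate (over 4 N) (contact force between tube_rack and gate above 4 N).
It fails at once if another thing on the bench is disturbed (moved over 25 mm) (distance of any of cup_near, cup_far, stapler, dropper_bottle, tape_roll from where it was at the start of the episode above 0.025 m).
It also fails if it takes over 48 s, if anything falls off the work surface, if the arm or the gripper's body presses on something with over 40 N, if the wrist force passes 120 N, or if a joint passes its speed limit or range.

## Working session

There is one attempt and no reset: what is moved stays moved. The work goes in short steps, Python scripts to look and compute and a tool call to move; the robot and the scene stay as the last step left them, time stands still between calls to the robot, and variables do not carry over. Pictures are saved under pics/ and viewed, and the job is handed in when it is done.

Besides the shell and the picture viewer there is one more tool, called as name([rows], argument=value, ...), one row to a line, values as JSON. drive_tool: Moves the arm, as the interface text tells. Its arguments: {"type":"object","properties":{"plan":{"type":"array","items":{"type":"object","properties":{"rx":{"type":"number","minimum":-1,"maximum":1},"ry":{"type":"number","minimum":-1,"maximum":1},"rz":{"type":"number","minimum":-1,"maximum":1},"x":{"type":"number","minimum":-1,"maximum":1},"y":{"type":"number","minimum":-1,"maximum":1},"z":{"type":"number","minimum":-1,"maximum":1},"fingers":{"type":"number"}}}},"squeeze":{"type":"number"}},"required":["plan"]}

```bash
mkdir -p pics; ls
cat > h.py <<'E'
import numpy as np, cv2
from bench import monitor, viewer, workorder, nets, r
from scipy.spatial.transform import Rotation as R
def shot(cam,name):
    c=viewer.camera(cam); cv2.imwrite(f'pics/{name}.png',c['color'][:,:,::-1]); return c
def px2w(c,u,v,d=None):
    K=np.array(c['camera_matrix']);D=np.array(c['D'])
    p=cv2.undistortPoints(np.array([[[u,v]]],float),K,D)[0,0]
    if d is None:
        d=c['depth'][int(round(v)),int(round(u))]
    return rot(c)@(np.array([p[0],p[1],1])*d)+np.array(c['xyz'])
def rot(c):
    q=np.array(c['rotation'])
    return q if q.shape==(3,3) else R.from_quat(q).as_matrix()
E
python3 - <<'E'
from h import *
s=monitor.read_state(); print(s, r.grip_depth)
cs={}
for n in ['side','top','wrist']:
    c=shot(n,n+'0'); print(n,c['xyz'],c['rotation'],c['camera_matrix'],c['D'])
    for l in ['tray','gate','gate_rail','gate_stop','rack_front','rack_back','tube_rack','tray_end','cup_near','cup_far','stapler','dropper_bottle','tape_roll']:
        if n=='wrist' : continue
        try:
            f=nets.find_in(l,n); print(l,[(np.round(x['centre'],3).tolist(),round(x['confidence'],2)) for x in f[:2]])
        except Exception as e: print(l,e)
E
```

```text
pics
{'time': 0.0, 'joint_positions': array([-1.14859172,  0.33286729, -0.06470897,  1.46093128,  0.02155553,
        1.34986135, -0.08850419]), 'joint_vel': array([ 0.00089641,  0.00061029, -0.001314  , -0.00013788, -0.00156622,
        0.00134889,  0.00066736]), 'joint_torque': array([ 3.96931464e-04, -6.23264194e+01,  2.50514917e-02, -3.89900780e+01,
       -6.12497795e-02,  3.96631029e-02,  1.57607528e-04]), 'ee_pos': array([0.26879178, 0.56394255, 0.29146152]), 'eef_rot': array([ 2.20565885e-01,  9.75371836e-01, -6.71970511e-04, -1.43863167e-04]), 'ft_force': array([-0.97866184,  0.15650231, -0.29858801]), 'torque': array([-0.06553324,  0.01238538,  0.05344583]), 'width': 0.08667730749443184} 0.051
side [0.4385722  1.30194659 0.65562184] [-0.05067292  0.82956207 -0.55564169  0.0228328 ] [[422.62453202   0.         260.01480512]
 [  0.         422.62453202 187.42161437]
 [  0.           0.           1.        ]] [-0.08034663  0.          0.          0.          0.        ]
tray [([0.532, -0.018, 0.024], 0.68)]
gate [([0.527, 0.192, 0.078], 0.59)]
gate_rail [([0.525, 0.194, 0.081]
[... 883 characters left out ...]
[0.595, 0.191, 0.068], 0.6)]
rack_back [([0.588, 0.189, 0.066], 0.81), ([0.731, 0.118, 0.066], 0.67)]
tube_rack [([0.586, 0.193, 0.072], 0.88)]
tray_end [([0.553, -0.051, 0.005], 0.7)]
cup_near [([0.495, -0.418, 0.065], 0.75)]
cup_far [([0.729, 0.117, 0.066], 0.67)]
stapler [([0.731, 0.118, 0.067], 0.3)]
dropper_bottle [([0.746, 0.184, 0.054], 0.72)]
tape_roll [([0.37, -0.081, 0.018], 0.72), ([0.591, 0.187, 0.064], 0.4)]
wrist [0.19647716 0.59893542 0.38355626] [0.83677924 0.52736057 0.07911936 0.12422346] [[271.99806163   0.         257.46239925]
 [  0.         271.99806163 186.4803222 ]
 [  0.           0.           1.        ]] [-0.01070076  0.          0.          0.          0.        ]
```

View pics/side0.png

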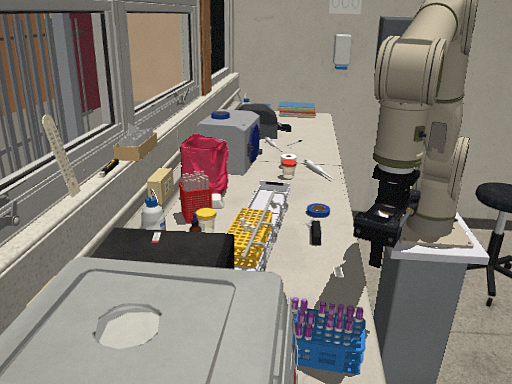

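View pics/top0.png

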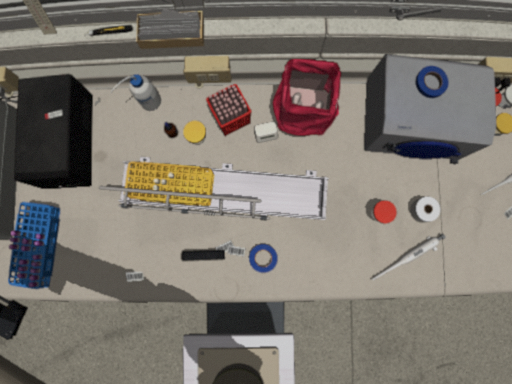

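View pics/wrist0.png

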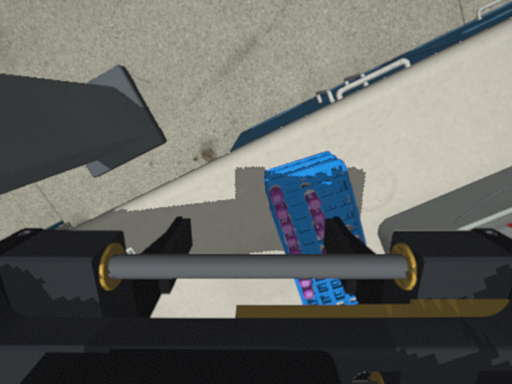

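The top view shows the tray lying along the bench from pixel (120,190) to (325,195), with the yellow rack at columns 127–213 and the rail at columns 105–260. Next I'll fit the tray frame from depth.

```bash
cat >> h.py <<'E'
def cloud(c):
    K=np.array(c['camera_matrix']);D=np.array(c['D'])
    v,u=np.mgrid[0:384,0:512]
    p=cv2.undistortPoints(np.stack([u,v],-1).reshape(-1,1,2).astype(float),K,D)[:,0]
    d=c['depth'].reshape(-1,1)
    P=np.hstack([p,np.ones((len(p),1))])*d
    return (P@rot(c).T+np.array(c['xyz'])).reshape(384,512,3)
E
python3 - <<'E'
from h import *
c=viewer.camera('top'); P=cloud(c); np.save('P0.npy',P)
big=cv2.resize(c['color'][140:240,85:340],None,fx=3.1,fy=3.1,interpolation=cv2.INTER_CUBIC); cv2.imwrite('pics/topz.png',big[:,:,::-1])
def reg(l):
    f=nets.regions_of(l,'top'); return f[0]['region'],f[0]['confidence']
for l in ['gate','tube_rack','tray']:
    m,cf=reg(l); Q=P[m]; print(l,cf,len(Q),Q.min(0),Q.max(0)); np.save(l+'.npy',m)
m=np.load('gate.npy');Q=P[m];Q=Q[(Q[:,2]>.07)&(Q[:,2]<.095)]
l=cv2.fitLine(Q[:,:2].astype(np.float32),cv2.DIST_HUBER,0,.01,.01).ravel();print('rail',l,Q[:,1].min(),Q[:,1].max(),np.median(Q[:,2]))
m=np.load('tube_rack.npy');Q=P[m];Q=Q[(Q[:,2]>.055)&(Q[:,2]<.075)]
print('rack rect',cv2.minAreaRect(Q[:,:2].astype(np.float32)*1000))
m=np.load('tray.npy');Q=P[m];Q=Q[(Q[:,2]>-.01)&(Q[:,2]<.05)]
print('tray rect',cv2.minAreaRect(Q[:,:2].astype(np.float32)*1000), np.percentile(Q[:,2],[5,50,95]))
# black box extents
B=P[70:195,10:95].reshape(-1,3);B=B[B[:,2]>.05];print('box',np.percentile(B,[1,50,99],axis=0))
E
```

```text
gate 0.77 923 [ 4.01085320e-01 -6.90993592e-02  2.85902995e-04] [0.59091294 0.41487    1.24033781]
tube_rack 0.88 2966 [ 0.40108532 -0.05777669  0.00045909] [0.65287716 0.33706885 1.24033781]
tray 0.63 6600 [ 0.40108532 -0.27074084 -0.00686676] [0.67813094 0.38327564 1.24033781]
rail [0.101579   0.99482745 0.5469544  0.13964672] -0.06909935922247866 0.3859224892608837 0.08405355899902311
rack rect ((585.5708618164062, 191.522705078125), (247.64772033691406, 107.30853271484375), 84.25658416748047)
tray rect ((572.656494140625, 57.22125244140625), (651.6189575195312, 164.20738220214844), 84.067626953125) [0.00010392 0.00505277 0.02590254]
box [[0.58173462 0.43265574 0.05213919]
 [0.72997829 0.49836575 0.17647319]
 [0.94381044 0.68152593 0.18304373]]
```

View pics/topz.png

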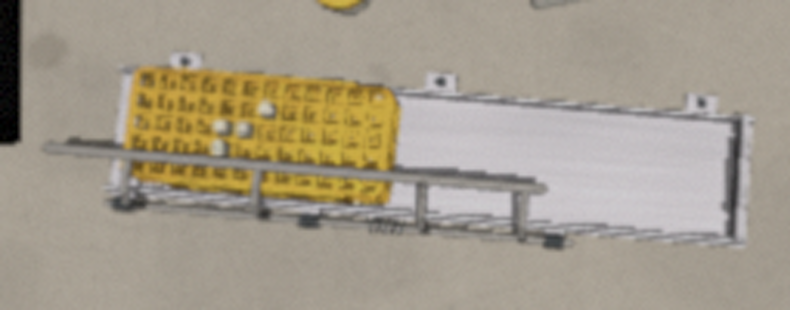

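```bash
cat >> h.py <<'E'
d=np.array([.1013,.9949,0]);e=np.array([.9949,-.1013,0])
O=.562*e+.093*d
Rt=np.stack([e,d,[0,0,1]],1)
def t2w(p): return O+Rt@np.array(p)
def w2t(p): return (np.asarray(p)-O)@Rt
def stat():
    s=monitor.read_state(); print('t',round(s['time'],2),'tcp tray',np.round(w2t(s['ee_pos'])*1000,1),'F tray',np.round(s['ft_force']@Rt,1),'w',round(s['width'],4))
    return s
E
python3 - <<'E'
from h import *
P=np.load('P0.npy').reshape(-1,3); T=w2t(P)*1000
# end stop points, rail, rack ends, walls in tray frame
m=(abs(T[:,0])<45)&(T[:,1]<-200)&(T[:,1]>-340)&(T[:,2]>28)&(T[:,2]<50);print('endstop y',np.percentile(T[m,1],[2,50,98]),m.sum())
m=(T[:,2]>62)&(T[:,2]<72)&(abs(T[:,0])<60)&(T[:,1]>-100)&(T[:,1]<330);print('rack',np.percentile(T[m],[1,50,99],axis=0))
m=(T[:,2]>76)&(T[:,2]<95)&(abs(T[:,0]+31)<15)&(abs(T[:,1])<400);print('rail',np.percentile(T[m],[1,50,99],axis=0))
for a,b in [(-95,0),(0,150),(150,340)]:
  k=m&(T[:,1]>a)&(T[:,1]<b);print(np.median(T[k,0]))
m=(T[:,1]<-120)&(T[:,1]>-270)&(T[:,2]>17)&(T[:,2]<32)&(abs(T[:,0])<80)
print('walls',np.median(T[m&(T[:,0]>0),0]),np.median(T[m&(T[:,0]<0),0]))
s=monitor.read_state();Rw=R.from_quat(s['eef_rot'])
Rg=R.from_matrix(np.stack([d,e,[0,0,-1]],1))
for tgt in [[.037,.300,.290]]:
    w=t2w(tgt);print(w,'shift',Rw.inv().apply(w-s['ee_pos']),'turn',(Rw.inv()*Rg).as_rotvec()/(2*np.pi))
E
```

```text
endstop y [-292.9374499  -287.97889117 -283.09240315] 114
rack [[-51.69274629  34.99191849  62.83093114]
 [  9.67818734 155.94013235  68.29310157]
 [ 54.21931657 277.60964075  71.80687348]]
rail [[ -43.95345782 -105.76830161   77.58842627]
 [ -31.02389899  122.67759668   84.25436893]
 [ -18.0855682   372.82429118   90.47505765]]
-31.13701480039747
-31.19859544489217
-31.0255796312477
walls 58.31604989865022 -57.32800014055023
[0.635756 0.330317 0.29    ] shift [-0.43176946 -0.05327128  0.00224809] turn [ 4.83692485e-06 -9.44381597e-06  1.95352920e-01]
```

drive_tool([
  {"x":-0.432,"y":-0.053,"z":0.002,"rz":0.1954,"fingers":0.85},
  {"x":-0.432,"y":-0.053,"z":0.002,"rz":0.1954,"fingers":0.85},
  {"x":-0.432,"y":-0.053,"z":0.002,"rz":0.1954,"fingers":0.85},
  {"x":-0.432,"y":-0.053,"z":0.002,"rz":0.1954,"fingers":0.85},
  {"x":-0.432,"y":-0.053,"z":0.002,"rz":0.1954,"fingers":0.85},
  {"x":-0.432,"y":-0.053,"z":0.002,"rz":0.1954,"fingers":0.85},
  {"x":-0.432,"y":-0.053,"z":0.002,"rz":0.1954,"fingers":0.85},
  {"x":-0.432,"y":-0.053,"z":0.002,"rz":0.1954,"fingers":0.85},
  {"x":-0.432,"y":-0.053,"z":0.002,"rz":0.1954,"fingers":0.85},
  {"x":-0.432,"y":-0.053,"z":0.002,"rz":0.1954,"fingers":0.85},
], squeeze=40)

```text
validation failed for argument at $.pl...
```

Run:
```python
from h import *
s=stat(); print(np.round(R.from_quat(s['eef_rot']).as_matrix().T@Rt,3),s['joint_positions'])
for n in ['side','wrist']: shot(n,n+'1')
```

```text
t 1.65 tcp tray [-351.6  495.6  292.3] F tray [-0.6 -0.2  0.1] w 0.0869
[[-0.942  0.337  0.   ]
 [ 0.337  0.942  0.   ]
 [-0.     0.    -1.   ]] [-1.14858178  0.3322128  -0.06467986  1.46010807  0.02158134  1.34990874
 -0.08849306]
```

View pics/wrist1.png

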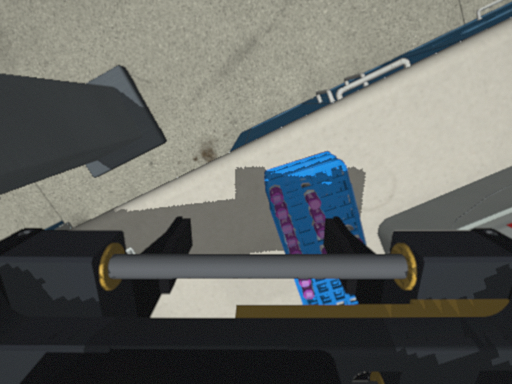

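View pics/side1.png

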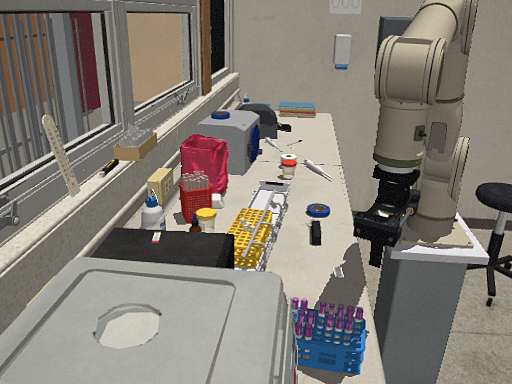

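drive_tool([
  {"rx":0,"ry":0,"rz":0.1954,"x":-0.432,"y":-0.053,"z":0.002,"fingers":0.85},
  {"rx":0,"ry":0,"rz":0.1954,"x":-0.432,"y":-0.053,"z":0.002,"fingers":0.85},
], squeeze=40)

```text
time: 2.0
ee_pos: [0.3752, 0.4965, 0.2918]
eef_rot: [0.4, 0.916, 0.0, 0.0]
ft_force: [0.5, 0.6, -0.2]
width: 0.077
```

Run:
```python
from h import *
s=stat();Rw=R.from_quat(s['eef_rot'])
Rg=R.from_matrix(np.stack([d,e,[0,0,-1]],1))
w=t2w([.037,.300,.290]);print(w,'shift',Rw.inv().apply(w-s['ee_pos']),'turn',(Rw.inv()*Rg).as_rotvec()/(2*np.pi))
```

```text
t 2.0 tcp tray [-239.1  439.   291.8] F tray [ 0.5  0.7 -0.2] w 0.077
[0.635756 0.330317 0.29    ] shift [-0.29899893  0.07835359  0.0018366 ] turn [ 6.68416377e-05 -5.95832910e-05  1.35001232e-01]
```

drive_tool([
  {"rx":0,"ry":0,"rz":0.134,"x":-0.297,"y":0.078,"z":0.002,"fingers":0.85},
  {"rx":0,"ry":0,"rz":0.134,"x":-0.297,"y":0.078,"z":0.002,"fingers":0.85},
  {"rx":0,"ry":0,"rz":0.134,"x":-0.297,"y":0.078,"z":0.002,"fingers":0.85},
  {"rx":0,"ry":0,"rz":0.134,"x":-0.297,"y":0.078,"z":0.002,"fingers":0.85},
  {"rx":0,"ry":0,"rz":0.134,"x":-0.297,"y":0.078,"z":0.002,"fingers":0.85},
  {"rx":0,"ry":0,"rz":0.134,"x":-0.297,"y":0.078,"z":0.002,"fingers":0.85},
  {"rx":0,"ry":0,"rz":0.134,"x":-0.297,"y":0.078,"z":0.002,"fingers":0.85},
  {"rx":0,"ry":0,"rz":0.134,"x":-0.297,"y":0.078,"z":0.002,"fingers":0.85},
])

```text
time: 3.0
ee_pos: [0.6329, 0.3348, 0.2898]
eef_rot: [0.738, 0.675, 0.0, -0.001]
ft_force: [-0.4, 0.1, 0.9]
width: 0.0739
```

Run:
```python
from h import *
s=stat(); print(np.round(R.from_quat(s['eef_rot']).as_matrix().T@Rt,3),s['joint_positions'])
for n in ['side','wrist']: shot(n,n+'2')
```

```text
t 3.0 tcp tray [ 33.7 304.2 289.8] F tray [-0.4  0.   0.9] w 0.0739
[[-0.013  1.     0.001]
 [ 1.     0.013 -0.001]
 [-0.001  0.001 -1.   ]] [-0.73598766  0.54759573  0.2949457   1.19335851 -0.15478781  1.4217276
 -0.54725642]
```

View pics/wrist2.png

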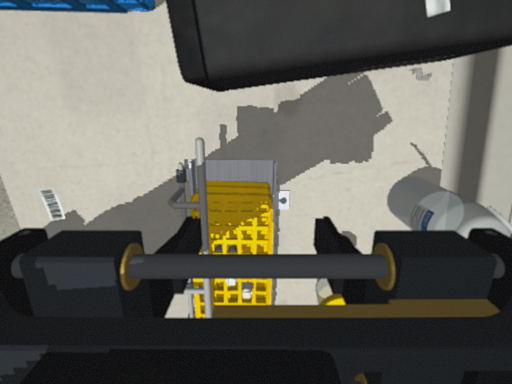

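View pics/side2.png

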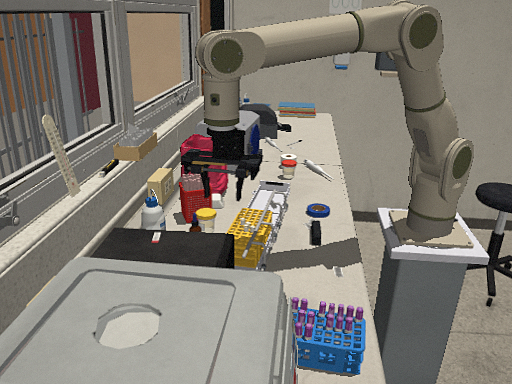

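Run:
```python
from h import *
s=monitor.read_state()
c=viewer.camera('wrist'); P=cloud(c); T=w2t(P.reshape(-1,3)).reshape(384,512,3)*1000
tc=w2t(s['ee_pos'])*1000
# finger points: within 80mm below TCP to +20
m=(c['depth']>0)&(T[:,:,2]<tc[2]+5)&(T[:,:,2]>tc[2]-80)
v,u=np.where(m);print(len(u))
Q=T[m]-tc
for lo in range(-75,5,10):
    k=(Q[:,2]>lo)&(Q[:,2]<=lo+10)
    for nm,kk in (('A',k&(Q[:,0]<0)),('B',k&(Q[:,0]>0))):
        if kk.sum(): print(nm,lo,kk.sum(),np.round(Q[kk].min(0)),np.round(Q[kk].max(0)), np.round(np.percentile(Q[kk],[5,95],axis=0)[:,:2]).tolist())
```

```text
5108
A -75 123 [-46. -10. -71.] [-37.  11. -65.] [[-45.0, -8.0], [-37.0, 11.0]]
B -75 122 [ 37.  -8. -72.] [ 46.  12. -65.] [[37.0, -6.0], [45.0, 12.0]]
A -65 217 [-46.  -9. -65.] [-37.  11. -55.] [[-45.0, -6.0], [-37.0, 11.0]]
B -65 220 [ 37.  -9. -65.] [ 46.  13. -55.] [[37.0, -6.0], [45.0, 12.0]]
A -55 249 [-47.  -6. -55.] [-37.  12. -45.] [[-45.0, -2.0], [-37.0, 11.0]]
B -55 244 [ 37.  -4. -55.] [ 47.  13. -45.] [[37.0, -1.0], [45.0, 12.0]]
A -45 239 [-49.   0. -45.] [-37.  11. -35.] [[-47.0, 3.0], [-37.0, 11.0]]
B -45 243 [ 37.   0. -45.] [ 49.  13. -35.] [[37.0, 4.0], [47.0, 12.0]]
A -35 294 [-51. -10. -35.] [-37.  12. -25.] [[-49.0, -8.0], [-37.0, 11.0]]
B -35 292 [ 37.  -9. -35.] [ 51.  13. -25.] [[37.0, -7.0], [49.0, 12.0]]
A -25 311 [-50. -12. -25.] [-37.  11. -15.] [[-42.0, -10.0], [-37.0, 1.0]]
B -25 311 [ 37. -11. -25.] [ 49.  13. -15.] [[37.0, -9.0], [42.0, 2.0]]
A -15 320 [-43. -12. -15.] [-41.  11.  -5.] [[-42.0, -10.0], [-41.0, 8.0]]
B -15 247 [ 41.  -9. -15.] [43. 12. -5.] [[42.0, -6.0], [42.0, 9.0]]
A -5 886 [-87.  -8.  -5.] [-41.  38.   5.] [[-84.0, -2.0], [-42.0, 37.0]]
B -5 790 [ 41. -34.  -5.] [86. 39.  5.] [[41.0, 4.0], [84.0, 39.0]]
```

drive_tool([
  {"rx":0,"ry":0,"rz":0.002,"x":0,"y":0.004,"z":0.06,"fingers":0.85},
  {"rx":0,"ry":0,"rz":0.002,"x":0,"y":0.004,"z":0.1,"fingers":0.85},
  {"rx":0,"ry":0,"rz":0.002,"x":0,"y":0.004,"z":0.12,"fingers":0.85},
  {"rx":0,"ry":0,"rz":0.002,"x":0,"y":0.004,"z":0.12,"fingers":0.85},
])

```text
time: 3.65
ee_pos: [0.6375, 0.3331, 0.169]
eef_rot: [0.743, 0.67, -0.001, -0.0]
ft_force: [0.5, -0.3, 0.7]
width: 0.0737
```

Run:
```python
from h import *
s=stat(); print(np.round(R.from_quat(s['eef_rot']).as_matrix().T@Rt,4))
for n in ['wrist']: shot(n,n+'3')
```

```text
t 3.65 tcp tray [ 38.5 302.9 169. ] F tray [ 0.5 -0.3  0.7] w 0.0737
[[ 1.5e-03  1.0e+00 -8.0e-04]
 [ 1.0e+00 -1.5e-03 -1.3e-03]
 [-1.3e-03 -8.0e-04 -1.0e+00]]
```

View pics/wrist3.png

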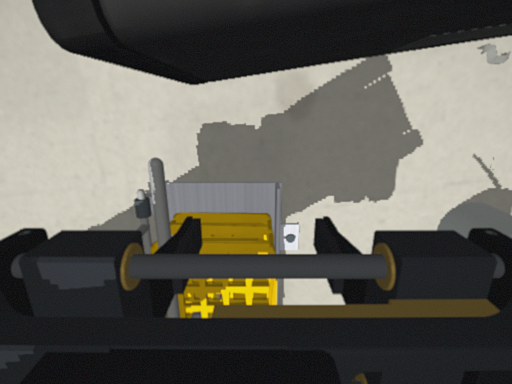

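Left finger (tip ~(193,222)) sits on the channel side of the rail (column ~158), behind the rack's back (row ~215). I'll lower it and then swing the gate.

drive_tool([
  {"rx":0,"ry":0,"rz":0,"x":0,"y":0,"z":0.025,"fingers":0.85},
  {"rx":0,"ry":0,"rz":0,"x":0,"y":0,"z":0.049,"fingers":0.85},
  {"rx":0,"ry":0,"rz":0,"x":0,"y":0,"z":0.049,"fingers":0.85},
  {"rx":0,"ry":0,"rz":0,"x":0,"y":-0.006,"z":0.049,"fingers":0.85},
  {"rx":0,"ry":0,"rz":0,"x":0,"y":-0.012,"z":0.049,"fingers":0.85},
])

```text
time: 4.32
ee_pos: [0.6264, 0.3346, 0.1226]
eef_rot: [0.743, 0.67, 0.001, 0.0]
ft_force: [0.7, 1.1, -0.2]
width: 0.0739
```

Run:
```python
from h import *
s=stat()
for n in ['wrist','side']: shot(n,n+'4')
```

```text
t 4.33 tcp tray [ 27.3 303.3 122.6] F tray [ 0.6  1.2 -0.2] w 0.0739
```

View pics/wrist4.png

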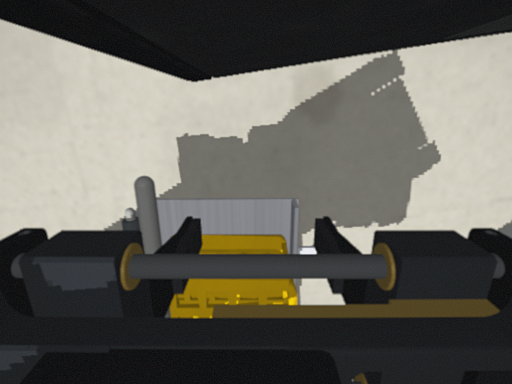

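View pics/side4.png

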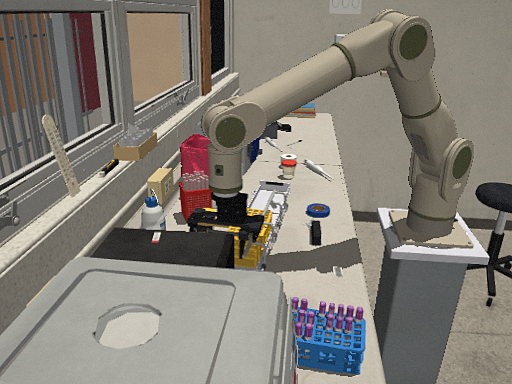

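drive_tool([
  {"rx":0,"ry":0,"rz":0,"x":0,"y":-0.01,"z":0.002,"fingers":0.85},
  {"rx":0,"ry":0,"rz":0,"x":0,"y":-0.018,"z":0.002,"fingers":0.85},
  {"rx":0,"ry":0,"rz":0,"x":0,"y":-0.026,"z":0.002,"fingers":0.85},
  {"rx":0,"ry":0,"rz":0,"x":0,"y":-0.035,"z":0.002,"fingers":0.85},
  {"rx":0,"ry":0,"rz":0,"x":0,"y":-0.035,"z":0.002,"fingers":0.85},
  {"rx":0,"ry":0,"rz":0,"x":0,"y":-0.035,"z":0.002,"fingers":0.85},
])

```text
time: 5.18
ee_pos: [0.5931, 0.3377, 0.1208]
eef_rot: [0.743, 0.669, 0.003, 0.001]
ft_force: [6.2, -0.2, 5.1]
width: 0.074
```

```bash
cat >> h.py <<'E'
def gate(name='top'):
    c=viewer.camera(name); T=w2t(cloud(c).reshape(-1,3)).reshape(384,512,3)*1000
    m=nets.regions_of('gate',name)
    Q=T[m[0]['region']] if m else np.zeros((0,3)); Q=Q[(Q[:,2]>70)&(Q[:,2]<110)&(Q[:,1]<150)&(Q[:,0]<0)]
    if len(Q): print('rail',len(Q),np.round(np.median(Q,0)),np.round(np.percentile(Q,[2,98],axis=0)).tolist())
    m=nets.regions_of('tube_rack',name)
    Q=T[m[0]['region']] if m else np.zeros((0,3)); Q=Q[(Q[:,2]>58)&(Q[:,2]<76)]
    if len(Q): print('rack',len(Q),np.round(np.percentile(Q,[1,99],axis=0)).tolist(),cv2.minAreaRect(Q[:,:2].astype(np.float32)))
    return c
E
python3 - <<'E'
from h import *
s=stat(); c=gate('top'); cv2.imwrite('pics/top5.png',cv2.resize(c['color'][120:250,85:340],None,fx=3.1,fy=3.1,interpolation=cv2.INTER_CUBIC)[:,:,::-1])
E
```

```text
t 5.17 tcp tray [ -6.2 303.1 120.8] F tray [6.2 0.4 5.1] w 0.074
rail 388 [-62.  17.  95.] [[-91.0, -100.0, 79.0], [-56.0, 149.0, 100.0]]
rack 1865 [[-52.0, 35.0, 62.0], [54.0, 278.0, 74.0]] ((1.4139289855957031, 157.200927734375), (247.8719940185547, 107.84366607666016), 89.97055053710938)
```

View pics/top5.png

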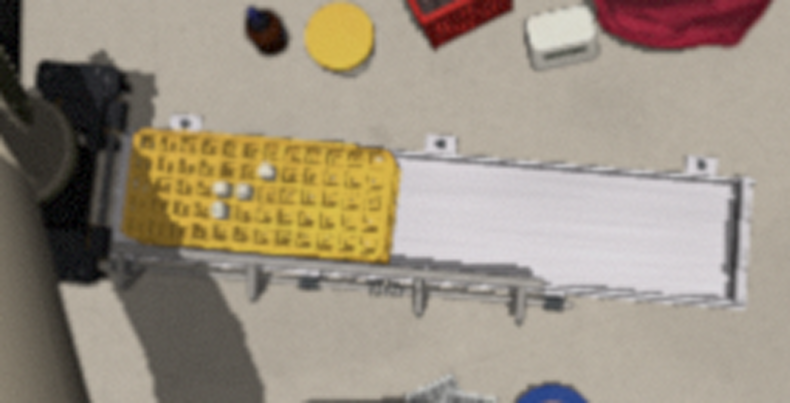

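The gate is open: the rail is at x = -62 mm, z about 92, which is roughly 0.45 rad, with about 6 N on the finger. Next I'll push the rack gently.

drive_tool([
  {"rx":0,"ry":0,"rz":0,"x":-0.006,"y":-0.001,"z":0,"fingers":0.85},
  {"rx":0,"ry":0,"rz":0,"x":-0.011,"y":-0.001,"z":0,"fingers":0.85},
  {"rx":0,"ry":0,"rz":0,"x":-0.015,"y":-0.001,"z":0,"fingers":0.85},
  {"rx":0,"ry":0,"rz":0,"x":-0.019,"y":-0.001,"z":0,"fingers":0.85},
  {"rx":0,"ry":0,"rz":0,"x":-0.024,"y":-0.001,"z":0,"fingers":0.85},
  {"rx":0,"ry":0,"rz":0,"x":-0.03,"y":-0.001,"z":0,"fingers":0.85},
  {"rx":0,"ry":0,"rz":0,"x":-0.036,"y":-0.001,"z":0,"fingers":0.85},
])

```text
time: 6.2
ee_pos: [0.5876, 0.3033, 0.12]
eef_rot: [0.743, 0.67, 0.003, 0.0]
ft_force: [5.8, 4.6, 0.3]
width: 0.0739
```

Run:
```python
from h import *
s=stat(); print(np.round(R.from_quat(s['eef_rot']).as_matrix().T@Rt,4)); c=gate('top')
```

```text
t 6.2 tcp tray [ -8.2 268.3 120. ] F tray [5.3 5.2 0.3] w 0.0739
[[ 0.0016  1.      0.0036]
 [ 1.     -0.0017  0.0039]
 [ 0.0039  0.0036 -1.    ]]
rail 408 [-64.   4.  96.] [[-93.0, -98.0, 79.0], [-58.0, 149.0, 101.0]]
rack 1784 [[-52.0, 16.0, 62.0], [53.0, 254.0, 74.0]] ((0.9697456359863281, 135.62908935546875), (241.86805725097656, 107.76143646240234), 89.9295883178711)
```

drive_tool([
  {"rx":0,"ry":0,"rz":0,"x":-0.008,"y":0,"z":0,"fingers":0.85},
  {"rx":0,"ry":0,"rz":0,"x":-0.016,"y":0,"z":0,"fingers":0.85},
  {"rx":0,"ry":0,"rz":0,"x":-0.024,"y":0,"z":0,"fingers":0.85},
  {"rx":0,"ry":0,"rz":0,"x":-0.032,"y":0,"z":0,"fingers":0.85},
  {"rx":0,"ry":0,"rz":0,"x":-0.04,"y":0,"z":0,"fingers":0.85},
  {"rx":0,"ry":0,"rz":0,"x":-0.048,"y":0,"z":0,"fingers":0.85},
  {"rx":0,"ry":0,"rz":0,"x":-0.056,"y":0,"z":0,"fingers":0.85},
  {"rx":0,"ry":0,"rz":0,"x":-0.064,"y":0,"z":0,"fingers":0.85},
  {"rx":0,"ry":0,"rz":0,"x":-0.072,"y":0,"z":0,"fingers":0.85},
  {"rx":0,"ry":0,"rz":0,"x":-0.08,"y":0,"z":0,"fingers":0.85},
])

```text
time: 7.6
ee_pos: [0.5794, 0.2238, 0.12]
eef_rot: [0.743, 0.67, 0.003, 0.0]
ft_force: [6.0, 5.0, 1.0]
width: 0.0742
```

Run:
```python
from h import *
s=stat(); print(np.round(R.from_quat(s['eef_rot']).as_matrix().T@Rt,4)); c=gate('top')
cv2.imwrite('pics/top6.png',cv2.resize(c['color'][120:250,85:340],None,fx=3.1,fy=3.1,interpolation=cv2.INTER_CUBIC)[:,:,::-1])
```

```text
t 7.6 tcp tray [ -8.2 188.3 120. ] F tray [5.5 5.6 1. ] w 0.0742
[[ 0.0015  1.      0.0034]
 [ 1.     -0.0015  0.004 ]
 [ 0.004   0.0034 -1.    ]]
rail 425 [-65.   9.  95.] [[-93.0, -102.0, 80.0], [-59.0, 149.0, 101.0]]
rack 1747 [[-53.0, -64.0, 62.0], [53.0, 166.0, 74.0]] ((0.7349395751953125, 53.43488311767578), (107.24307250976562, 237.0947723388672), 0.000252630707109347)
```

View pics/top6.png

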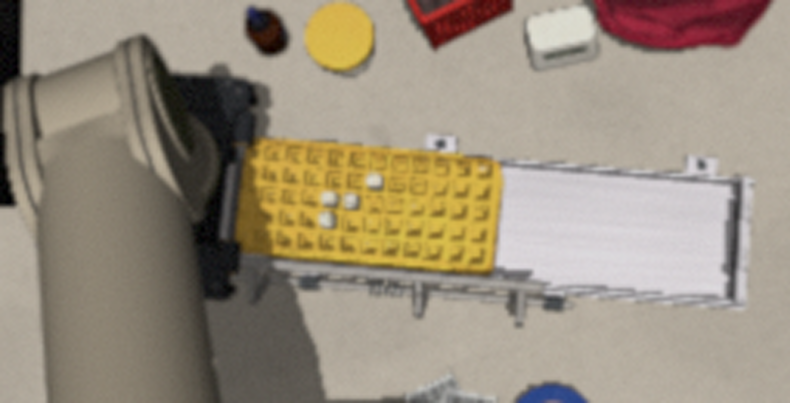

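Rack front is at y about -65, square in the tray, with the gate still open. Continuing.

drive_tool([
  {"rx":0,"ry":0,"rz":0,"x":-0.01,"y":0,"z":0,"fingers":0.85},
  {"rx":0,"ry":0,"rz":0,"x":-0.02,"y":0,"z":0,"fingers":0.85},
  {"rx":0,"ry":0,"rz":0,"x":-0.03,"y":0,"z":0,"fingers":0.85},
  {"rx":0,"ry":0,"rz":0,"x":-0.04,"y":0,"z":0,"fingers":0.85},
  {"rx":0,"ry":0,"rz":0,"x":-0.05,"y":0,"z":0,"fingers":0.85},
  {"rx":0,"ry":0,"rz":0,"x":-0.06,"y":0,"z":0,"fingers":0.85},
  {"rx":0,"ry":0,"rz":0,"x":-0.07,"y":0,"z":0,"fingers":0.85},
  {"rx":0,"ry":0,"rz":0,"x":-0.08,"y":0,"z":0,"fingers":0.85},
  {"rx":0,"ry":0,"rz":0,"x":-0.09,"y":0,"z":0,"fingers":0.85},
  {"rx":0,"ry":0,"rz":0,"x":-0.1,"y":0,"z":0,"fingers":0.85},
  {"rx":0,"ry":0,"rz":0,"x":-0.11,"y":0,"z":0,"fingers":0.85},
  {"rx":0,"ry":0,"rz":0,"x":-0.12,"y":0,"z":0,"fingers":0.85},
])

```text
time: 9.25
ee_pos: [0.5672, 0.1044, 0.1199]
eef_rot: [0.742, 0.67, 0.003, 0.001]
ft_force: [7.2, 5.1, 0.7]
width: 0.074
```

Run:
```python
from h import *
s=stat(); print(np.round(R.from_quat(s['eef_rot']).as_matrix().T@Rt,4)); c=gate('top')
cv2.imwrite('pics/top7.png',cv2.resize(c['color'][120:250,85:340],None,fx=3.1,fy=3.1,interpolation=cv2.INTER_CUBIC)[:,:,::-1])
```

```text
t 9.25 tcp tray [ -8.3  68.3 119.9] F tray [6.6 5.8 0.7] w 0.074
[[ 0.0012  1.      0.003 ]
 [ 1.     -0.0012  0.0043]
 [ 0.0043  0.003  -1.    ]]
rail 244 [-66. -40.  96.] [[-95.0, -106.0, 78.0], [-59.0, 31.0, 101.0]]
rack 1694 [[-52.0, -183.0, 63.0], [53.0, 37.0, 74.0]] ((0.66436767578125, -70.86056518554688), (228.42799377441406, 107.40390014648438), 89.94850158691406)
```

View pics/top7.png

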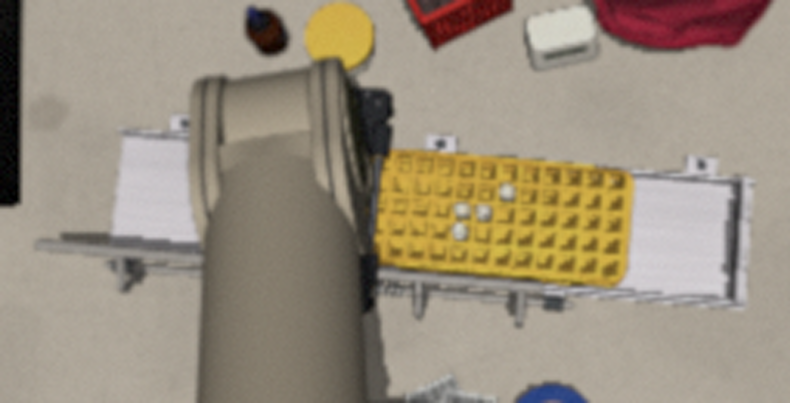

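drive_tool([
  {"rx":0,"ry":0,"rz":0,"x":-0.01,"y":0,"z":0,"fingers":0.85},
  {"rx":0,"ry":0,"rz":0,"x":-0.02,"y":0,"z":0,"fingers":0.85},
  {"rx":0,"ry":0,"rz":0,"x":-0.03,"y":0,"z":0,"fingers":0.85},
  {"rx":0,"ry":0,"rz":0,"x":-0.04,"y":0,"z":0,"fingers":0.85},
  {"rx":0,"ry":0,"rz":0,"x":-0.05,"y":0,"z":0,"fingers":0.85},
  {"rx":0,"ry":0,"rz":0,"x":-0.06,"y":0,"z":0,"fingers":0.85},
  {"rx":0,"ry":0,"rz":0,"x":-0.067,"y":0,"z":0,"fingers":0.85},
  {"rx":0,"ry":0,"rz":0,"x":-0.073,"y":0,"z":0,"fingers":0.85},
  {"rx":0,"ry":0,"rz":0,"x":-0.078,"y":0,"z":0,"fingers":0.85},
  {"rx":0,"ry":0,"rz":0,"x":-0.082,"y":0,"z":0,"fingers":0.85},
  {"rx":0,"ry":0,"rz":0,"x":-0.082,"y":0,"z":0,"fingers":0.85},
  {"rx":0,"ry":0,"rz":0,"x":-0.082,"y":0,"z":0,"fingers":0.85},
])

```text
time: 10.9
ee_pos: [0.5588, 0.0224, 0.1198]
eef_rot: [0.743, 0.67, 0.002, 0.001]
ft_force: [7.5, 2.7, 1.8]
width: 0.0739
```

Run:
```python
from h import *
s=stat(); c=gate('top')
cv2.imwrite('pics/top8.png',cv2.resize(c['color'][120:250,85:340],None,fx=3.1,fy=3.1,interpolation=cv2.INTER_CUBIC)[:,:,::-1])
```

```text
t 10.9 tcp tray [ -8.4 -14.1 119.8] F tray [7.2 3.5 1.8] w 0.0739
rail 193 [-66. -56.  95.] [[-92.0, -106.0, 82.0], [-59.0, 149.0, 101.0]]
rack 1547 [[-53.0, -263.0, 61.0], [53.0, -57.0, 74.0]] ((0.5486831665039062, -159.0411376953125), (211.72972106933594, 107.09595489501953), 89.92230224609375)
```

View pics/top8.png

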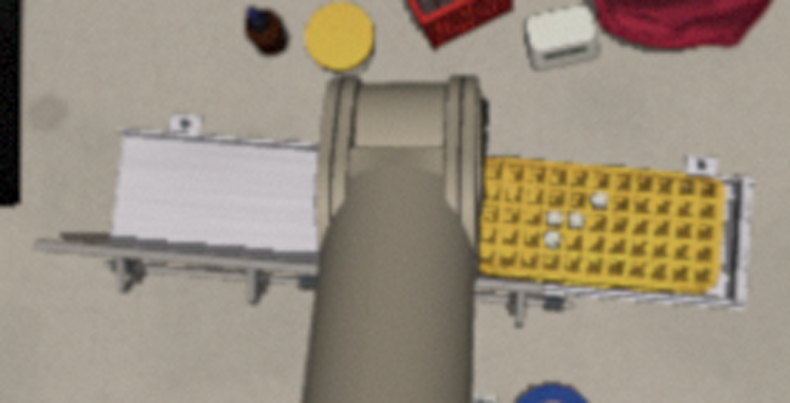

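Rack front is at y about -266, so the back is at about -21, and the gate is still held. I'll back off and release the gate.

drive_tool([
  {"rx":0,"ry":0,"rz":0,"x":0.01,"y":0,"z":0,"fingers":0.85},
  {"rx":0,"ry":0,"rz":0,"x":0.025,"y":0,"z":0,"fingers":0.85},
  {"rx":0,"ry":0,"rz":0,"x":0.045,"y":0,"z":0,"fingers":0.85},
  {"rx":0,"ry":0,"rz":0,"x":0.06,"y":0.005,"z":0,"fingers":0.85},
  {"rx":0,"ry":0,"rz":0,"x":0.06,"y":0.013,"z":0,"fingers":0.85},
  {"rx":0,"ry":0,"rz":0,"x":0.06,"y":0.021,"z":0,"fingers":0.85},
  {"rx":0,"ry":0,"rz":0,"x":0.06,"y":0.029,"z":0,"fingers":0.85},
  {"rx":0,"ry":0,"rz":0,"x":0.06,"y":0.037,"z":0,"fingers":0.85},
  {"rx":0,"ry":0,"rz":0,"x":0.06,"y":0.045,"z":0,"fingers":0.85},
  {"rx":0,"ry":0,"rz":0,"x":0.06,"y":0.05,"z":0,"fingers":0.85},
  {"rx":0,"ry":0,"rz":0,"x":0.06,"y":0.05,"z":0,"fingers":0.85},
])

```text
time: 12.42
ee_pos: [0.6135, 0.0759, 0.1185]
eef_rot: [0.743, 0.669, -0.0, -0.0]
ft_force: [-0.4, -0.0, -0.3]
width: 0.0741
```

Run:
```python
from h import *
s=stat(); c=gate('top')
c=shot('wrist','wrist9')
```

```text
t 12.43 tcp tray [ 40.6  44.6 118.5] F tray [-0.4 -0.1 -0.3] w 0.0741
rail 244 [-33. -46.  84.] [[-71.0, -105.0, 74.0], [-26.0, 10.0, 89.0]]
rack 1774 [[-53.0, -266.0, 61.0], [53.0, -25.0, 74.0]] ((0.6079864501953125, -145.02203369140625), (246.42648315429688, 107.55618286132812), 89.5838851928711)
```

View pics/wrist9.png

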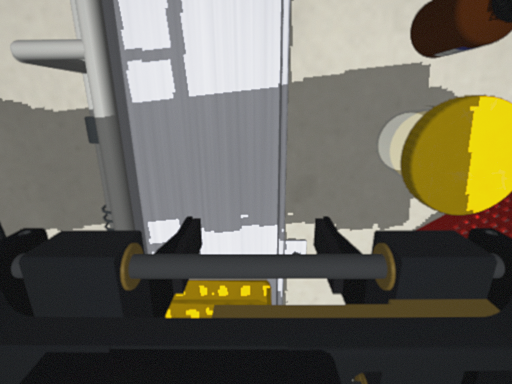

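Gate closed (rail about -32, z about 84 on its top surface), and there is no force on the tool. I'll withdraw upward.

drive_tool([
  {"rx":0,"ry":0,"rz":0,"x":0,"y":0,"z":-0.03,"fingers":0.85},
  {"rx":0,"ry":0,"rz":0,"x":0,"y":0,"z":-0.07,"fingers":0.85},
  {"rx":0,"ry":0,"rz":0,"x":0,"y":0,"z":-0.11,"fingers":0.85},
  {"rx":0,"ry":0,"rz":0,"x":0.05,"y":-0.03,"z":-0.16,"fingers":0.85},
  {"rx":0,"ry":0,"rz":0,"x":0.1,"y":-0.05,"z":-0.18,"fingers":0.85},
  {"rx":0,"ry":0,"rz":0,"x":0.15,"y":-0.06,"z":-0.18,"fingers":0.85},
  {"rx":0,"ry":0,"rz":0,"x":0.18,"y":-0.06,"z":-0.18,"fingers":0.85},
  {"rx":0,"ry":0,"rz":0,"x":0.18,"y":-0.06,"z":-0.18,"fingers":0.85},
  {"rx":0,"ry":0,"rz":0,"x":0.18,"y":-0.06,"z":-0.18,"fingers":0.85},
])

```text
time: 13.75
ee_pos: [0.5724, 0.2602, 0.2986]
eef_rot: [0.743, 0.669, -0.0, 0.0]
ft_force: [-0.2, -0.1, -0.2]
width: 0.0741
```

Run:
```python
from h import *
s=stat(); c=gate('top')
cv2.imwrite('pics/top10.png',cv2.resize(c['color'][90:290,85:340],None,fx=2.9,fy=2.9,interpolation=cv2.INTER_CUBIC)[:,:,::-1])
```

```text
t 13.75 tcp tray [-18.9 223.8 298.6] F tray [-0.2 -0.1 -0.2] w 0.0741
rail 430 [-32.  -1.  84.] [[-71.0, -104.0, 76.0], [-26.0, 149.0, 90.0]]
rack 1738 [[-53.0, -266.0, 62.0], [52.0, -24.0, 74.0]] ((0.5135955810546875, -144.99655151367188), (245.6327362060547, 106.9804916381836), 89.82793426513672)
```

View pics/top10.png

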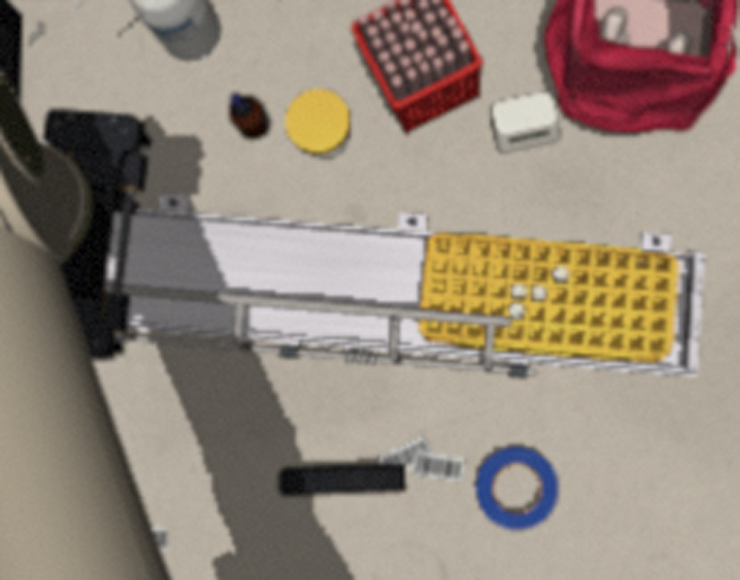

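```bash
python3 -c "
from h import *
workorder.close_job(); stat()"
```

```text
the job is handed in; nothing more can be done
the job is handed in; nothing more can be done
```

The rack is past the gate and the gate has closed behind it. I handed the job in at about 14 s of the 48 s allowed.

**What I did:** One finger swung the gate's rail outward to about 0.45–0.5 rad. Both fingers then pushed the rack's back end along the tray while the near finger slid along the rail. I backed off from the rack, let the gate close slowly, and lifted the arm clear.

**Last checks (from the top camera):**
- **Rack:** its back end is at tray y ≈ -22 mm and its front at about -267 mm, roughly 19 mm short of the end stop. It lies within about 1 mm of the middle and square in the tray.
- **Gate:** the rail is at x ≈ -32 mm, matching its closed position before the push (about -31 mm).
- **Robot:** the force on the tool was about 0 N, and the gripper was about 0.3 m up and clear of everything.
- **Other things on the bench:** the cup behind the tray, the dropper bottle, stapler and tape roll look unmoved in the last picture. The cup off the tray's end was outside that crop and I didn't check it again, but the arm never went near it.

**What failed or is uncertain:**
- The first move call was refused and nothing moved. It went through once I sent fewer rows with every field filled in.
- The force between the rack and the gate can't be measured directly. The total tool force stayed around 8–9 N in the readings taken between moves, and I saw no sign of scraping.

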